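# Shut the lid of the UV curing box and start it

## Task

A phone with a freshly glued screen lies in the open UV curing box. With the fingertips, push the lid gently shut until it is fully down, then press the large start button on the sloping front panel all the way in and let it spring back. Do not start the lamp while the lid is open, do not press the small time buttons, do not pinch the lid between the fingers, and neither move nor pick up the phone in the box or the things lying around it.

Things in the scene. Friction and masses are not known exactly. Their poses are not given: they have to be found in the camera images.
- uv_box: White bench-top UV curing box, 216 mm deep (x), 240 mm wide (y), fast on the bench. Origin: centre of its underside; z up, -x is the front (control panel), +x the back (hinge). The base is 84 mm high round an open bed, its pad 63 mm above the bench. In front, x -108 to -58 mm, the panel slopes up at 20 degrees from 66 to 84 mm high. Lid shut, the box is 120 mm high.
- lid (a joint): Hinge of the lid, rad: 0 shut (on the base), 1.57 upright, 1.9 the stop. It starts standing open. A stiff friction hinge: the lid stays at whatever angle it is left and does not fall by itself; it must be pushed all the way, with about 1 to 4 N near its free edge. The axis runs along the box's y through point lid_hinge.
- lid_hinge (a point): Middle of the hinge axis at the back of the box: box x +90 mm, 90 mm above the bench. Its axes turn with the lid: -x from the hinge to the free edge, z out of the lid's outer (top) face, y along the hinge; shut, they are parallel to the box's axes.
- lid_edge (a point): Middle of the free (front) edge of the lid's outer face: in the lid's axes 146 mm from the hinge along -x, 30 mm along +z. The lid is a white shell 146 x 236 mm; its flat outer face lies 30 mm above the hinge axis (an amber window set in it), its underside, filled by the LED lamp panel, 4 mm below it. A lip 70 mm wide stands out 9 mm at the foot of the front edge.
- start (a joint): Travel of the large start button, m: 0 is out, 0.004 is fully pressed. Spring-loaded, about 4 N when fully in; it springs back when let go. It moves at right angles to the sloping panel.
- start_top (a point): Centre of the top of the start button: grey, round, 22 mm in diameter, standing 11 mm out of the panel, at the right end seen from the front (box x -83 mm, y -70 mm at its foot). Its z axis points out of the button, 20 degrees forward of vertical.
- time_down (a joint): Travel of the inner small grey time button (11 mm in diameter, 7 mm proud, box y +55 mm): 0 out, 0.004 m in. Not to be pressed.
- time_up (a joint): Travel of the outer small grey time button (as the inner one, box y +85 mm): 0 out, 0.004 m in. Not to be pressed.
- glued_phone: Black phone 72 x 150 x 9 mm lying face up on the bed of the box, long side across it. Origin: centre of its underside.
- spare_phone: Black phone 72 x 150 x 9 mm with a camera bump lying beside the box, on its -y side. Origin: centre of its underside.
- flux_bottle: Amber bottle with white cap, 48 mm in diameter, 115 mm tall, standing on the +y side of the box. Origin: centre of its underside.
- screwdriver: Screwdriver 160 mm long lying on the bench on the +y side of the box. Origin: underside of its middle.
- tweezers: Dark steel tweezers 120 mm long, 9 mm high, lying on the bench before the box on the +y side. Origin: underside of its middle.

How it is judged:
On the way, in this order (a step that is already met when the one before it is completed fails the run):
1. the lid is pushed fully shut (value of joint lid below 0.03 rad), for 0.2 s.
2. then the start button is pressed in (value of joint start above 0.003 m and value of joint lid below 0.03 rad), for 0.05 s.
At the end, for the whole second after the job is handed in: The lid is shut (within 0.03 rad, 4 mm at its edge) and at rest, the start button was pressed at least 3 mm after the lid was shut and has sprung back, the phone in the box lies within 8 mm and the four things around the box within 15 mm of where they were (value of joint lid below 0.03 rad and velocity of joint lid between -0.05 and 0.05 rad/s and value of joint start below 0.001 m and distance of glued_phone from where it was at the start of the episode below 0.008 m and distance of each of spare_phone, flux_bottle, screwdriver, tweezers from where it was at the start of the episode below 0.015 m); the robot touches nothing.
It fails at once if the start button is pressed while the lid is open, or a small time button is pressed ((value of joint start above 0.002 m and value of joint lid above 0.05 rad) or value of joint any of time_down, time_up above 0.002 m).
It fails at once if the lid slams shut (over 2.5 rad/s in its last 0.2 rad) or is pressed with more than 45 N ((value of joint lid below 0.2 rad and velocity of joint lid below -2.5 rad/s) or contact force between the arm and lid_c0 above 45 N).
It fails at once if the lid is pinched between the fingers (contact force between the fingers and lid_c0 above 0.5 N and contact force between the fingers and lid_c6 above 0.5 N).
It fails at once if the phone in the box is shifted or lifted by more than 8 mm (distance of glued_phone from where it was at the start of the episode above 0.008 m).
It fails at once if a thing beside the box is shifted or lifted by more than 15 mm, or tipped (distance of any of spare_phone, flux_bottle, screwdriver, tweezers from where it was at the start of the episode above 0.015 m or angle between flux_bottle's own z axis and vertical above 0.3 rad).
It also fails if it takes over 45 s, if anything falls off the work surface, if the arm or the gripper's body presses on something with over 40 N, if the wrist force passes 120 N, or if a joint passes its speed limit or range.

## Robot

A 7-joint arm with a two-finger parallel gripper is mounted at the origin on the work surface. World frame = base frame: x ahead of the robot, y to its left, z up, the work surface at z = 0. Lengths are in m, angles in rad, forces in N, time in s.
With the tool pointing down it reaches from about 0.425 to 0.925 m from the base axis. Payload 6.8 kg.
Tool frame: the origin (TCP) lies at the very end of the fingers, on their centre line; the grasp point (between the pads) lies 19 mm behind it; z points along the fingers, y is the line along which they close (so a half turn about z gives the same grasp; the last joint's range is limited). The gripper opens to 85 mm and grips with 20 to 120 N. Pads are 22 mm wide; open, the fingers measure 114 mm over their backs; the gripper's body (76 mm by 85 mm) begins 54 mm behind the grasp point. The pads swing forward as they close: fully open they stand 13 mm farther back than shut.
Start: joints at [1.091, 0.477, 0.022, 1.555, -0.011, 1.109, -0.083], TCP at [0.245, -0.629, 0.231] pointing down, gripper open.
Joint ranges: [-2.96, 2.96], [-0.34, 2.1], [-1.41, 1.46], [0.24, 2.44], [-1.37, 4.51], [0.17, 1.92], [-2.96, 2.96]. Speed limits (rad/s): [2.39, 2.39, 3.14, 3.14, 3.14, 3.14, 3.14].

## Interface

Orientations are given as a rotation vector (axis times angle).
In Python, from bench import r gives the robot as it stands.
- The arm moves only by the shell command python3 -m jog 'ROWS' [FORCE]. ROWS is JSON, a list of rows, each an object of numbers: "fingers": the finger opening in m, from 0 to 0.0854; "x", "y", "z": the shift along the tool's x, y, z in m; "rx", "ry", "rz": the turn, a rotation vector about the tool's x, y, z in degrees. In form: [{"fingers": .., "x": .., "y": .., "z": .., "rx": .., "ry": .., "rz": ..}, ...]. A call has 1 to 8 rows; each row shifts and turns the commanded pose from where the row before left it, along the tool's axes as they then stand; what a row does not reach is not made up. A row lasts 1/8 s, in which the tool goes at most 62.5 mm and 10.7 degrees, less where a joint would pass 70% of its speed; a pose out of reach is approached as far as the arm can. A call is refused whole if a number of a shift passes 0.0625 or a number of a turn 10.7, either way. A call with a gripper value outside its range is refused whole. The fingers move at their own pace and stop on an object; FORCE is the grip in N (left out, the last holds). Time passes only in rows, so rows that do not move let the fingers close. It gives the time, the measured TCP pose, the force, the opening and the grip force at its end, in the units of the state.
- r.get_obs(): the state, without advancing time (a new reading comes with each control period).
- r.grab_frame(name): name is "scene" or "top" or "wrist"; returns (picture, depth): 420x560x3 uint8, red, green, blue; 420x560 float32, m along the optical axis (not along the pixel's ray), 0 where there is no reading.
- r.get_calibration(name): a dict with "mtx" (3x3 intrinsics, pixels), "extrinsics" (4x4, takes a point from camera to world coordinates). Camera axes: x right, y down, z forward; pixel columns grow to the right and rows downward; lengths in m; the calibration is good to about 2 mm. A picture is of the moment at which its call begins: read the wrist's pose just before it. get_calibration takes no time and is no camera call; for the wrist camera it gives the pose at the moment of the call.
- r.hand_in(): hands the job in; it is judged then, once.
Trained networks look in the newest picture that a camera, given by its name, has taken for a name from the list of things; names that differ only in an ending like _2 or _b are one class to them, and where a whole thing is asked for, a point or a joint stands for the part that bears it (a point fixed in the world has none). Each returns a list of dicts, best first, with "score" (0 to 1); they miss things now and then, are a little off and sometimes report something else, mostly with a low value. They report only what shows in the picture. A call takes as long as a camera call.
- r.search_frame(target, camera): "xyz" ([x, y, z] in m, in world coordinates, good to about 4 mm: the middle of the surface that is visible of it).
- r.landmark_of(target, camera): "xyz" ([x, y, z] in m, in world coordinates, good to about 4 mm: a listed point, or the origin of a listed thing).
The state is a dict: "clock": time; "joints": joint angles; "qvel": joint speeds; "tau": joint torques, N m; "tcp_pos": TCP position; "orientation": TCP orientation; "contact_force": force on the tool from outside, world axes, zero at the start; "moment": the same for the moment, N m; "grip_width": finger opening in m; "gripper_force": force on a finger pad.
Only numpy, scipy, OpenCV 4.12 (cv2) and the standard library are available. Lean on these libraries where they do the work, as an engineer would, in place of code of your own. Each camera call takes 0.05 s, during which the arm holds its last target. There are 200 camera calls.

## Working session

There is one attempt and no reset: what is moved stays moved. The work goes in short steps, Python scripts to look and compute and a shell command to move; the robot and the scene stay as the last step left them, time stands still between calls to the robot, and variables do not carry over. Pictures are saved under pics/ and viewed, at most 10 in all, crops included, and the job is handed in when it is done.

```bash
ls; mkdir -p pics
python3 - <<'E'
from bench import r
import cv2,numpy as np
o=r.get_obs();print(o['clock'],o['tcp_pos'],o['orientation'])
ims=[]
for c in('scene','top'):
    p,d=r.grab_frame(c);ims.append(p)
    for t in('lid_edge','lid_hinge','start_top','uv_box','flux_bottle','spare_phone','tweezers','glued_phone'):
        print(c,t,[(np.round(q['xyz'],3).tolist(),round(q['score'],2)) for q in r.landmark_of(t,c)[:2]])
cv2.imwrite('pics/a.png',cv2.resize(np.hstack(ims),(800,300))[:,:,::-1])
E
```

```text
pics
0.0 [ 0.24500319 -0.62835371  0.23032677] [-3.08575345e+00 -5.80348752e-01  7.14566694e-04]
scene lid_edge [([0.579, -0.033, 0.228], 0.78)]
scene lid_hinge [([0.636, -0.031, 0.092], 0.69)]
scene start_top []
scene uv_box [([0.545, -0.035, 0.0], 0.9)]
scene flux_bottle [([0.602, 0.172, 0.002], 0.95)]
scene spare_phone [([0.528, -0.245, 0.001], 0.55)]
scene tweezers [([0.53, -0.249, 0.004], 0.72), ([0.435, 0.159, -0.001], 0.68)]
scene glued_phone []
top lid_edge [([0.576, -0.033, 0.231], 0.68)]
top lid_hinge [([0.638, -0.028, 0.092], 0.61)]
top start_top [([0.463, -0.114, 0.087], 0.52)]
top uv_box [([0.546, -0.037, -0.0], 0.68)]
top flux_bottle [([0.602, 0.17, 0.001], 0.72)]
top spare_phone [([0.525, -0.249, 0.002], 0.92)]
top tweezers [([0.44, 0.168, -0.004], 0.57), ([0.598, 0.17, 0.0], 0.49)]
top glued_phone [([0.566, -0.039, 0.059], 0.79)]
```

View pics/a.png

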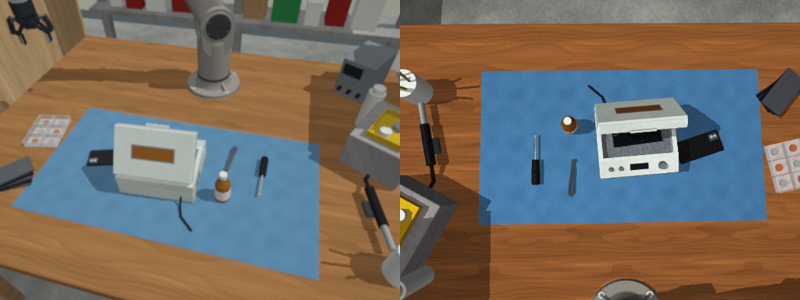

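The box sits at (0.545, −0.035) with about 4° of yaw, and its front faces the robot. In the top half of the picture the lid stands about 55° open, with its free edge near (640,110). The bottle is at (568,125) and the tweezers are at (573,177). I'll raise the tool, close the fingers and align it with the box.

```bash
python3 -m jog '[{"fingers":0,"z":-0.04,"rz":8.6},{"z":-0.04,"rz":8.6}]' 40
cat > h.py <<'E'
from bench import r
import numpy as np
from scipy.spatial.transform import Rotation as R
def to(*t):
    o=r.get_obs();M=R.from_rotvec(o['orientation']).as_matrix()
    print('tcp',np.round(o['tcp_pos'],4),'axes',np.round(M.T,3).tolist(),'F',np.round(o['contact_force'],1),'t',o['clock'],'w',o['grip_width'])
    for p in t: print(p,'tool shift mm',np.round(1e3*M.T@(np.array(p)-o['tcp_pos']),1))
E
python3 -c "
from h import *
to((.61,-.033,.30))"
```

```text
tcp [ 0.2453 -0.6289  0.2313] axes [[0.932, 0.363, 0.0], [0.363, -0.932, 0.0], [0.0, -0.0, -1.0]] F [-0.6 -0.1 -0.2] t 0.9 w 0.08561145109182706
(0.61, -0.033, 0.3) tool shift mm [ 556.3 -422.7  -68.7]validation failed for argument at $[0]...
```

```bash
python3 -m jog '[{"fingers":0,"x":0,"y":0,"z":-0.04,"rx":0,"ry":0,"rz":8.6},{"fingers":0,"x":0,"y":0,"z":-0.04,"rx":0,"ry":0,"rz":8.6}]' 40
python3 -c "
from h import *
to((.61,-.033,.30))"
```

```text
clock: 1.15
tcp_pos: [0.245, -0.6286, 0.3119]
orientation: [-3.139, -0.105, 0.001]
contact_force: [-0.4, -0.6, 0.7]
grip_width: 0.0518
gripper_force: 0.0
tcp [ 0.245  -0.6286  0.3119] axes [[0.998, 0.067, -0.0], [0.067, -0.998, -0.001], [-0.0, 0.001, -1.0]] F [-0.4 -0.6  0.7] t 1.15 w 0.051777765588984836
(0.61, -0.033, 0.3) tool shift mm [ 403.8 -570.    12.3]
```

```bash
python3 -m jog '[{"fingers":0,"x":0.033,"y":-0.047,"z":0,"rx":0,"ry":0,"rz":0},{"fingers":0,"x":0.033,"y":-0.047,"z":0,"rx":0,"ry":0,"rz":0},{"fingers":0,"x":0.033,"y":-0.047,"z":0,"rx":0,"ry":0,"rz":0},{"fingers":0,"x":0.033,"y":-0.047,"z":0,"rx":0,"ry":0,"rz":0},{"fingers":0,"x":0.033,"y":-0.047,"z":0,"rx":0,"ry":0,"rz":0},{"fingers":0,"x":0.033,"y":-0.047,"z":0,"rx":0,"ry":0,"rz":0},{"fingers":0,"x":0.033,"y":-0.047,"z":0,"rx":0,"ry":0,"rz":0},{"fingers":0,"x":0.033,"y":-0.047,"z":0,"rx":0,"ry":0,"rz":0}]'
python3 -m jog '[{"fingers":0,"x":0.034,"y":-0.048,"z":0,"rx":0,"ry":0,"rz":0},{"fingers":0,"x":0.034,"y":-0.048,"z":0,"rx":0,"ry":0,"rz":0},{"fingers":0,"x":0.034,"y":-0.048,"z":0,"rx":0,"ry":0,"rz":0},{"fingers":0,"x":0.034,"y":-0.048,"z":0,"rx":0,"ry":0,"rz":0},{"fingers":0,"x":0,"y":0,"z":0,"rx":0,"ry":0,"rz":0}]'
python3 - <<'E'
from h import *
# lid arc: contact point 132 mm from hinge on outer face
hx,hy,hz=.637,-.030,.091; u=np.array([.998,.067])
T=[]
for th in np.radians([55,45,35,25,15,8,0]):
    c,s=np.cos(th),np.sin(th); dx=-.132*c+.030*s; dz=.132*s+.030*c
    T.append((round(hx+dx*u[0],4),round(hy+dx*u[1],4),round(hz+dz,4)))
to(*T)
E
```

```text
clock: 2.15
tcp_pos: [0.4824, -0.2334, 0.3117]
orientation: [3.139, 0.112, 0.001]
contact_force: [1.3, -1.2, 0.3]
grip_width: -0.0001
gripper_force: 0.0
clock: 2.78
tcp_pos: [0.605, -0.0273, 0.3111]
orientation: [-3.136, -0.126, -0.001]
contact_force: [-0.7, -0.4, -0.3]
grip_width: -0.0001
gripper_force: 0.0
tcp [ 0.605  -0.0273  0.3111] axes [[0.997, 0.08, 0.001], [0.08, -0.997, -0.003], [0.0, 0.003, -1.0]] F [-0.7 -0.4 -0.3] t 2.775 w -0.00012522081787649648
(np.float64(0.586), np.float64(-0.0334), np.float64(0.2163)) tool shift mm [-19.5   4.8  94.8]
(np.float64(0.565), np.float64(-0.0348), np.float64(0.2056)) tool shift mm [-40.5   4.6 105.4]
(np.float64(0.5463), np.float64(-0.0361), np.float64(0.1913)) tool shift mm [-59.3   4.4 119.7]
(np.float64(0.5303), np.float64(-0.0372), np.float64(0.174)) tool shift mm [-75.3   4.3 137. ]
(np.float64(0.5175), np.float64(-0.038), np.float64(0.1541)) tool shift mm [-88.2   4.1 156.9]
(np.float64(0.5107), np.float64(-0.0385), np.float64(0.1391)) tool shift mm [-95.    4.1 171.9]
(np.float64(0.5053), np.float64(-0.0388), np.float64(0.121)) tool shift mm [-100.4    4.   190. ]
```

```bash
python3 -m jog '[{"fingers":0,"x":-0.005,"y":0.002,"z":0.04,"rx":0,"ry":0,"rz":0},{"fingers":0,"x":-0.004,"y":0.002,"z":0.035,"rx":0,"ry":0,"rz":0},{"fingers":0,"x":0,"y":0,"z":0,"rx":0,"ry":0,"rz":0}]'
python3 - <<'E'
from h import *
import cv2
ims=[r.grab_frame(c)[0] for c in('scene','top')]
cv2.imwrite('pics/b.png',np.hstack([cv2.resize(ims[0][130:310,120:360],(400,300)),cv2.resize(ims[1][110:290,220:460],(400,300))])[:,:,::-1])
print(r.landmark_of('lid_edge','scene')[:1],r.landmark_of('lid_edge','top')[:1])
E
```

```text
clock: 3.15
tcp_pos: [0.5925, -0.0399, 0.2339]
orientation: [3.139, 0.11, -0.009]
contact_force: [-0.1, 0.9, 0.1]
grip_width: -0.0002
gripper_force: 0.0
[{'xyz': [0.5771, -0.0304, 0.2245], 'score': 0.92}] [{'xyz': [0.581, -0.0336, 0.2304], 'score': 0.86}]
```

View pics/b.png

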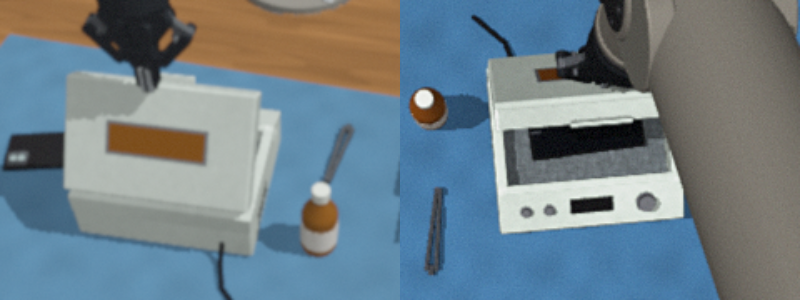

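The fingertips are just behind and above the lid's outer face, at left-half (148,85). They are clear of the front edge, so I'll push down along the arc.

```bash
python3 -m jog '[{"fingers":0,"x":0.004,"y":0,"z":0.008,"rx":0,"ry":0,"rz":0},{"fingers":0,"x":0,"y":0,"z":0.008,"rx":0,"ry":0,"rz":0},{"fingers":0,"x":-0.01,"y":0,"z":0.005,"rx":0,"ry":0,"rz":0},{"fingers":0,"x":-0.01,"y":0,"z":0.005,"rx":0,"ry":0,"rz":0},{"fingers":0,"x":0,"y":0,"z":0,"rx":0,"ry":0,"rz":0}]'
python3 -c "
from h import *
to((.576,-.035,.2056),(.557,-.036,.191))
for c in('scene','top'): r.grab_frame(c);print(r.landmark_of('lid_edge',c)[:1])"
```

```text
clock: 3.98
tcp_pos: [0.5774, -0.0397, 0.2099]
orientation: [3.139, 0.112, -0.003]
contact_force: [0.3, 1.1, -0.1]
grip_width: -0.0002
gripper_force: 0.0
tcp [ 0.5774 -0.0397  0.2099] axes [[0.997, 0.071, -0.002], [0.071, -0.997, 0.0], [-0.002, -0.0, -1.0]] F [ 0.3  1.1 -0.1] t 3.975 w -0.00019676167838759547
(0.576, -0.035, 0.2056) tool shift mm [-1.1 -4.8  4.3]
(0.557, -0.036, 0.191) tool shift mm [-20.1  -5.2  18.9]
[{'xyz': [0.5578, -0.0379, 0.215], 'score': 0.91}]
[{'xyz': [0.5565, -0.0347, 0.2201], 'score': 0.75}]
```

```bash
python3 -m jog '[{"fingers":0,"x":-0.01,"y":0,"z":0.009,"rx":0,"ry":0,"rz":0},{"fingers":0,"x":-0.01,"y":0,"z":0.009,"rx":0,"ry":0,"rz":0},{"fingers":0,"x":-0.008,"y":0,"z":0.009,"rx":0,"ry":0,"rz":0},{"fingers":0,"x":-0.008,"y":0,"z":0.009,"rx":0,"ry":0,"rz":0},{"fingers":0,"x":-0.006,"y":0,"z":0.01,"rx":0,"ry":0,"rz":0},{"fingers":0,"x":-0.006,"y":0,"z":0.01,"rx":0,"ry":0,"rz":0},{"fingers":0,"x":0,"y":0,"z":0,"rx":0,"ry":0,"rz":0}]'
python3 -c "
from h import *
to((.5217,-.035,.139),(.516,-.036,.121))
for c in('scene','top'): r.grab_frame(c);print(r.landmark_of('lid_edge',c)[:1])"
```

```text
clock: 5.05
tcp_pos: [0.5299, -0.043, 0.1531]
orientation: [-3.139, -0.112, 0.004]
contact_force: [-1.4, 0.1, 0.9]
grip_width: -0.0003
gripper_force: 0.0
tcp [ 0.5299 -0.043   0.1531] axes [[0.997, 0.072, -0.002], [0.072, -0.997, -0.0], [-0.002, 0.0, -1.0]] F [-1.4  0.1  0.9] t 5.05 w -0.0002551271731217737
(0.5217, -0.035, 0.139) tool shift mm [-7.6 -8.6 14.1]
(0.516, -0.036, 0.121) tool shift mm [-13.3  -8.   32.1]
[{'xyz': [0.5022, -0.0389, 0.1565], 'score': 0.74}]
[{'xyz': [0.5025, -0.0396, 0.1569], 'score': 0.93}]
```

```bash
python3 -m jog '[{"fingers":0,"x":-0.004,"y":0,"z":0.008,"rx":0,"ry":0,"rz":0},{"fingers":0,"x":-0.003,"y":0,"z":0.008,"rx":0,"ry":0,"rz":0},{"fingers":0,"x":-0.002,"y":0,"z":0.006,"rx":0,"ry":0,"rz":0},{"fingers":0,"x":-0.002,"y":0,"z":0.005,"rx":0,"ry":0,"rz":0},{"fingers":0,"x":0,"y":0,"z":0.003,"rx":0,"ry":0,"rz":0},{"fingers":0,"x":0,"y":0,"z":0,"rx":0,"ry":0,"rz":0}]'
python3 -m jog '[{"fingers":0,"x":0,"y":0,"z":0.001,"rx":0,"ry":0,"rz":0},{"fingers":0,"x":0,"y":0,"z":0,"rx":0,"ry":0,"rz":0}]'
```

```text
clock: 6.0
tcp_pos: [0.5197, -0.0438, 0.1239]
orientation: [3.14, 0.112, -0.002]
contact_force: [-0.1, -0.4, -0.4]
grip_width: -0.0001
gripper_force: 0.0
clock: 6.25
tcp_pos: [0.5202, -0.0438, 0.1233]
orientation: [3.14, 0.112, 0.0]
contact_force: [-0.8, -0.8, -0.1]
grip_width: -0.0002
gripper_force: 0.0
```

Now I'll creep down in 1 mm steps until the force rises.

```bash
for i in 1; do python3 -m jog '[{"fingers":0,"x":0,"y":0,"z":0.001,"rx":0,"ry":0,"rz":0},{"fingers":0,"x":0,"y":0,"z":0.001,"rx":0,"ry":0,"rz":0},{"fingers":0,"x":0,"y":0,"z":0,"rx":0,"ry":0,"rz":0}]'; done
```

```text
clock: 6.62
tcp_pos: [0.5201, -0.0437, 0.1212]
orientation: [-3.14, -0.112, 0.0]
contact_force: [-0.3, -0.4, 0.4]
grip_width: -0.0
gripper_force: 0.0
```

```bash
python3 -m jog '[{"fingers":0,"x":0,"y":0,"z":0.001,"rx":0,"ry":0,"rz":0},{"fingers":0,"x":0,"y":0,"z":0,"rx":0,"ry":0,"rz":0}]'
```

```text
clock: 6.88
tcp_pos: [0.5202, -0.0438, 0.1202]
orientation: [-3.14, -0.112, -0.0]
contact_force: [-0.4, -0.5, -0.3]
grip_width: -0.0001
gripper_force: 0.0
```

```bash
python3 -m jog '[{"fingers":0,"x":0,"y":0,"z":0.001,"rx":0,"ry":0,"rz":0},{"fingers":0,"x":0,"y":0,"z":0,"rx":0,"ry":0,"rz":0}]'
```

```text
clock: 7.12
tcp_pos: [0.5203, -0.0437, 0.1201]
orientation: [3.139, 0.112, 0.001]
contact_force: [-3.4, 1.0, 7.7]
grip_width: -0.0001
gripper_force: 4.1
```

```bash
python3 -m jog '[{"fingers":0,"x":0,"y":0,"z":0.001,"rx":0,"ry":0,"rz":0},{"fingers":0,"x":0,"y":0,"z":0,"rx":0,"ry":0,"rz":0}]'
```

```text
clock: 7.38
tcp_pos: [0.5203, -0.0437, 0.12]
orientation: [3.139, 0.112, 0.001]
contact_force: [-7.1, 0.2, 17.4]
grip_width: 0.0001
gripper_force: 8.8
```

Contact is solid at z = 0.120, so the lid is down. I'll lift off and measure the button.

```bash
python3 -m jog '[{"fingers":0,"x":0,"y":0,"z":-0.03,"rx":0,"ry":0,"rz":0},{"fingers":0,"x":0,"y":0,"z":-0.05,"rx":0,"ry":0,"rz":0},{"fingers":0,"x":0.02,"y":-0.06,"z":-0.03,"rx":0,"ry":0,"rz":0},{"fingers":0,"x":0.02,"y":-0.06,"z":0,"rx":0,"ry":0,"rz":0},{"fingers":0,"x":0,"y":0,"z":0,"rx":0,"ry":0,"rz":0}]'
python3 - <<'E'
from h import *
import cv2
ims=[]
for c in('scene','top'):
    ims.append(r.grab_frame(c)[0])
    for t in('lid_edge','lid_hinge','start_top','uv_box'): print(c,t,[(np.round(q['xyz'],4).tolist(),round(q['score'],2)) for q in r.landmark_of(t,c)[:1]])
    print([(np.round(q['xyz'],4).tolist(),round(q['score'],2)) for q in r.search_frame('start_top',c)[:2]])
cv2.imwrite('pics/c.png',np.hstack([cv2.resize(ims[0][130:310,120:360],(400,300)),cv2.resize(ims[1][110:290,220:460],(400,300))])[:,:,::-1])
to((.463,-.114,.11))
E
```

```text
clock: 8.0
tcp_pos: [0.5501, 0.0781, 0.2258]
orientation: [-3.136, -0.126, -0.003]
contact_force: [0.2, -1.2, -0.6]
grip_width: 0.0001
gripper_force: 0.0
scene lid_edge [([0.488, -0.041, 0.1178], 0.9)]
scene lid_hinge [([0.6355, -0.0301, 0.0942], 0.64)]
scene start_top []
scene uv_box [([0.5464, -0.0358, 0.0008], 0.6)]
[]
top lid_edge []
top lid_hinge []
top start_top [([0.5284, -0.2473, 0.0025], 0.36)]
top uv_box []
[]
tcp [0.5495 0.0711 0.2251] axes [[0.997, 0.071, 0.0], [0.071, -0.997, 0.0], [0.0, -0.0, -1.0]] F [-0.2  1.   0.9] t 8.6 w 1.828185545391997e-05
(0.463, -0.114, 0.11) tool shift mm [-99.4 178.5 115.1]
```

View pics/c.png

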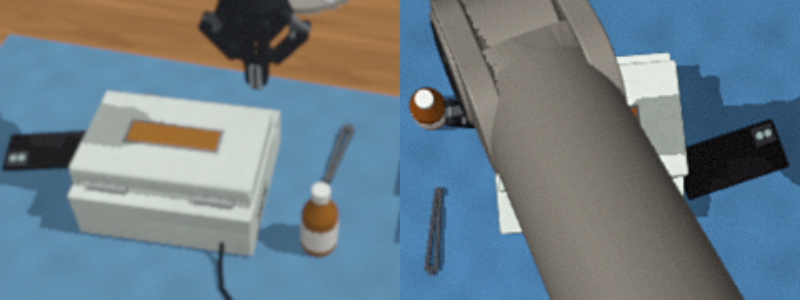

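The lid lies flat on the base in the left half of the picture. The arm hides the button from the top camera, so I'll move over it and use the wrist camera.

```bash
python3 -m jog '[{"fingers":0,"x":-0.025,"y":0.045,"z":0,"rx":0,"ry":0,"rz":0},{"fingers":0,"x":-0.025,"y":0.045,"z":0,"rx":0,"ry":0,"rz":0},{"fingers":0,"x":-0.025,"y":0.045,"z":0,"rx":0,"ry":0,"rz":0},{"fingers":0,"x":-0.025,"y":0.045,"z":0,"rx":0,"ry":0,"rz":0},{"fingers":0,"x":0,"y":0,"z":0.01,"rx":0,"ry":0,"rz":0},{"fingers":0,"x":0,"y":0,"z":0,"rx":0,"ry":0,"rz":0}]'
python3 - <<'E'
from h import *
import cv2
for c in('wrist','scene'):
    p=r.grab_frame(c)[0]
    for t in('start_top','lid_edge'): print(c,t,[(np.round(q['xyz'],4).tolist(),round(q['score'],2)) for q in r.landmark_of(t,c)[:1]])
    if c=='wrist': cv2.imwrite('pics/d.png',p[:,:,::-1])
to((.461,-.114,.11))
# model prediction from box pose
a=np.radians(4.1);u=np.array([np.cos(a),np.sin(a)]);v=np.array([-u[1],u[0]])
print(np.array([.5455,-.0358])-.0868*u-.07*v, np.array([.637,-.0297])-.1768*u-.07*v)
E
```

```text
clock: 9.35
tcp_pos: [0.4624, -0.1146, 0.2146]
orientation: [-3.139, -0.112, 0.001]
contact_force: [-0.2, 0.7, 0.1]
grip_width: -0.0004
gripper_force: 0.0
wrist start_top [([0.4635, -0.1112, 0.0861], 0.59)]
wrist lid_edge [([0.4881, -0.0439, 0.1195], 0.56)]
scene start_top []
scene lid_edge [([0.4893, -0.0411, 0.119], 0.67)]
tcp [ 0.4632 -0.1143  0.2153] axes [[0.997, 0.073, 0.0], [0.073, -0.997, -0.0], [0.0, 0.0, -1.0]] F [0.7 0.2 0.4] t 9.65 w -0.00010269427928961253
(0.461, -0.114, 0.11) tool shift mm [ -2.2  -0.4 105.3]
[ 0.46392696 -0.11182683] [ 0.46565729 -0.1121616 ]
```

View pics/d.png

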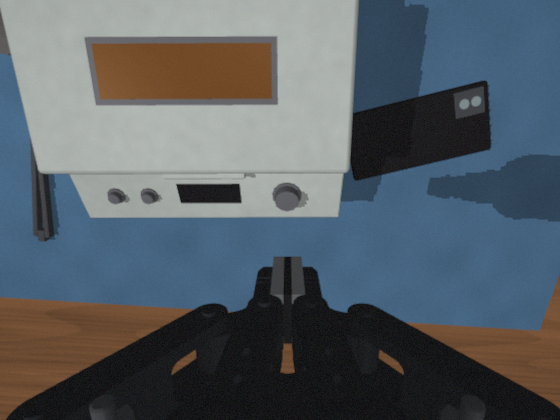

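The button is at (287,197) in the wrist view, around (0.464, −0.112, 0.086). The lid is flush. I'll descend above it.

```bash
python3 -m jog '[{"fingers":0,"x":-0.004,"y":-0.002,"z":0.05,"rx":0,"ry":0,"rz":0},{"fingers":0,"x":0,"y":0,"z":0.05,"rx":0,"ry":0,"rz":0},{"fingers":0,"x":0,"y":0,"z":0.018,"rx":0,"ry":0,"rz":0},{"fingers":0,"x":0,"y":0,"z":0,"rx":0,"ry":0,"rz":0},{"fingers":0,"x":0,"y":0,"z":0,"rx":0,"ry":0,"rz":0}]'
python3 -c "
from h import *
to((.4595,-.112,.083))"
```

```text
clock: 10.28
tcp_pos: [0.4595, -0.1133, 0.098]
orientation: [3.139, 0.113, 0.003]
contact_force: [0.7, -0.3, 0.9]
grip_width: -0.0001
gripper_force: 0.0
tcp [ 0.4595 -0.1133  0.098 ] axes [[0.997, 0.072, 0.002], [0.072, -0.997, 0.0], [0.002, -0.0, -1.0]] F [ 0.7 -0.3  0.9] t 10.275 w -0.00013187253003455135
(0.4595, -0.112, 0.083) tool shift mm [ 0.1 -1.3 15. ]
```

```bash
python3 -m jog '[{"fingers":0,"x":0,"y":-0.001,"z":0.006,"rx":0,"ry":0,"rz":0},{"fingers":0,"x":0,"y":0,"z":0.003,"rx":0,"ry":0,"rz":0},{"fingers":0,"x":0,"y":0,"z":0.002,"rx":0,"ry":0,"rz":0},{"fingers":0,"x":0,"y":0,"z":0.002,"rx":0,"ry":0,"rz":0},{"fingers":0,"x":0,"y":0,"z":0,"rx":0,"ry":0,"rz":0}]'
```

```text
clock: 10.9
tcp_pos: [0.459, -0.1125, 0.0843]
orientation: [3.139, 0.112, 0.002]
contact_force: [-0.1, 0.0, 2.2]
grip_width: -0.0001
gripper_force: 1.1
```

```bash
python3 -m jog '[{"fingers":0,"x":0,"y":0,"z":0.001,"rx":0,"ry":0,"rz":0},{"fingers":0,"x":0,"y":0,"z":0,"rx":0,"ry":0,"rz":0}]'
```

```text
clock: 11.15
tcp_pos: [0.4589, -0.1125, 0.0833]
orientation: [3.139, 0.112, 0.001]
contact_force: [1.7, 1.0, 3.2]
grip_width: 0.0002
gripper_force: 1.4
```

```bash
python3 -m jog '[{"fingers":0,"x":0,"y":0,"z":0.001,"rx":0,"ry":0,"rz":0},{"fingers":0,"x":0,"y":0,"z":0,"rx":0,"ry":0,"rz":0}]'
```

```text
clock: 11.4
tcp_pos: [0.4588, -0.1125, 0.0822]
orientation: [3.139, 0.112, 0.001]
contact_force: [1.9, 0.0, 4.1]
grip_width: 0.0001
gripper_force: 1.8
```

```bash
python3 -m jog '[{"fingers":0,"x":0,"y":0,"z":0.001,"rx":0,"ry":0,"rz":0},{"fingers":0,"x":0,"y":0,"z":0,"rx":0,"ry":0,"rz":0}]'
```

```text
clock: 11.65
tcp_pos: [0.4589, -0.1125, 0.0816]
orientation: [3.139, 0.112, 0.001]
contact_force: [-0.2, 0.7, 9.2]
grip_width: -0.0003
gripper_force: 4.6
```

The button bottomed out at 9 N. I'll hold briefly, then retreat.

```bash
python3 -m jog '[{"fingers":0,"x":0,"y":0,"z":0.0005,"rx":0,"ry":0,"rz":0},{"fingers":0,"x":0,"y":0,"z":0,"rx":0,"ry":0,"rz":0},{"fingers":0,"x":0,"y":0,"z":-0.01,"rx":0,"ry":0,"rz":0},{"fingers":0,"x":0,"y":0,"z":-0.05,"rx":0,"ry":0,"rz":0},{"fingers":0,"x":0,"y":0,"z":-0.05,"rx":0,"ry":0,"rz":0},{"fingers":0,"x":0,"y":0,"z":-0.03,"rx":0,"ry":0,"rz":0},{"fingers":0,"x":0,"y":0,"z":0,"rx":0,"ry":0,"rz":0},{"fingers":0,"x":0,"y":0,"z":0,"rx":0,"ry":0,"rz":0}]'
python3 - <<'E'
from h import *
import cv2
ims=[]
for c in('wrist','scene'):
    ims.append(r.grab_frame(c)[0])
    for t in('start_top','lid_edge','spare_phone','flux_bottle'): print(c,t,[(np.round(q['xyz'],4).tolist(),round(q['score'],2)) for q in r.landmark_of(t,c)[:1]])
cv2.imwrite('pics/e.png',cv2.resize(np.hstack(ims),(800,300))[:,:,::-1])
to()
E
```

```text
clock: 12.65
tcp_pos: [0.4573, -0.1124, 0.2196]
orientation: [-3.139, -0.112, 0.004]
contact_force: [0.4, -0.5, -1.0]
grip_width: -0.0003
gripper_force: 0.0
wrist start_top [([0.4633, -0.1149, 0.0855], 0.82)]
wrist lid_edge [([0.4915, -0.0395, 0.1201], 0.8)]
wrist spare_phone [([0.5316, -0.2529, 0.0049], 0.81)]
wrist flux_bottle [([0.5972, 0.1683, -0.0018], 0.78)]
scene start_top []
scene lid_edge [([0.4891, -0.0394, 0.1206], 0.87)]
scene spare_phone [([0.5323, -0.2488, -0.0001], 0.78)]
scene flux_bottle [([0.6034, 0.1707, -0.0011], 0.92)]
tcp [ 0.4584 -0.1124  0.2204] axes [[0.997, 0.072, -0.0], [0.072, -0.997, -0.0], [-0.0, 0.0, -1.0]] F [ 0.  -0.3 -0.2] t 13.15 w -6.898479695558695e-06
```

View pics/e.png

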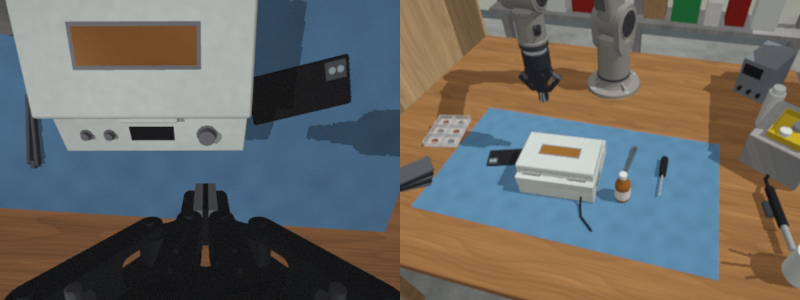

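The lid is shut, the button at (208,135) stands out again, the surrounding things are undisturbed and the arm is clear.

```bash
python3 -c "
from bench import r
print(r.hand_in())"
```

```text
the job is handed in; nothing more can be done
None
```

The lid was pushed fully shut, then the start button was pressed to its stop and sprang back, nothing around the box appeared to have moved, and the job is handed in (no verdict was returned).

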